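# Break the lid stay and shut the big tool chest

## Task

Two wooden boxes stand open on the bamboo workshop's bench, each lid held up by a folding metal stay on the side of its box. On the larger one, press the locked stay down at its knee so that it folds, then lower the lid until it is fully shut. Leave the smaller box's lid standing open.

Things in the scene. Friction and masses are not known exactly. Their poses are not given: they have to be found in the camera images.
- chest: Larger wooden box, fixed to the bench: 210 mm deep (its x), 240 wide (y), 115 high. Origin: centre of its underside; x points from its front to its hinge side, y to its left, z up. Hinge line along y at x=105, z=115 mm. Folding stay outside the right (-y) wall: an 81 mm lower link pivoted on the wall at x=-70, z=103, a 112 mm upper one on the lid's edge 95 mm from the hinge.
- chest_knee (a point): Centre of the stay's knee: a steel barrel, diameter 26, length 34 mm, lying along the chest's y outside its right wall, at x=-5, y=-153, z=152 mm of the chest while locked. Locked, it bars the lid. About 7 N downward folds it; it sinks and drifts a little to the hinge side, 0.5 mm per mm, the lid hardly moving; broken once 15 mm lower. Lid shut: it hangs beside the wall.
- chest_lid (a joint): Larger box's lid, a board 210 x 240 x 12 mm, underside in the hinge plane. Angle in rad: 0 = open on the locked stay, 82 degrees up, free edge about 320 mm above the bench; 1.431 = shut, flat on the rim. Stiff hinge: with the stay broken it stays where left, and about 5 N on its outer face near the free edge lowers it.
- small_box_lid (a joint): Smaller box's lid (leave open). Angle in rad: 0 = open on its own locked stay, 82 degrees up; 1.431 = shut. That box is 140 x 150 mm, 80 high, its open lid's top about 220 mm above the bench; it stands left or right of the larger one, about 0.4 m away centre to centre.
Mind the look-alikes: they are no part of the job. What is shaped like the part that bears small_box_lid but red is not meant.

How it is judged:
On the way:
1. the larger box's stay is pressed at its knee and broken (knee at least 15 mm below its locked height) while its lid is still well open (z of chest_knee in the frame of chest below 0.137 m and value of joint chest_lid below 0.6 rad), for 0.1 s.
At the end, for the whole second after the job is handed in: The larger box's lid is shut and at rest, within 0.07 rad (15 mm at its free edge) of flat on the rim; the smaller box's lid still stands open, within 0.1 rad of its start (value of joint chest_lid above 1.361 rad and velocity of joint chest_lid between -0.05 and 0.05 rad/s and value of joint small_box_lid below 0.1 rad); the robot touches nothing.
It fails at once if the smaller box's lid is lowered by more than 0.15 rad (value of joint small_box_lid above 0.15 rad).
It also fails if it takes over 51 s, if anything falls off the work surface, if the arm or the gripper's body presses on something with over 40 N, if the wrist force passes 120 N, or if a joint passes its speed limit or range.

## Robot

A 7-joint arm with a two-finger parallel gripper is mounted at the origin on the work surface. World frame = base frame: x ahead of the robot, y to its left, z up, the work surface at z = 0. Lengths are in m, angles in rad, forces in N, time in s.
With the tool pointing down it reaches from about 0.4 to 0.85 m from the base axis. Payload 10.4 kg.
Tool frame: the origin (TCP) lies at the very end of the fingers, on their centre line; the grasp point (between the pads) lies 19 mm behind it; y points along the fingers, x is the direction in which the jaws open and shut, and the axes are right-handed (so a half turn about y gives the same grasp; the last joint's range is limited). The gripper opens to 87 mm and grips with 3 to 60 N. Pads are 19 mm wide; open, the fingers measure 117 mm over their backs; the gripper's body (75 mm by 190 mm) begins 51 mm behind the grasp point.
Start: joints at [1.09, 0.332, -0.065, 1.46, 0.022, 1.35, -0.088], TCP at [0.276, -0.561, 0.223] pointing down, gripper open.
Joint ranges: [-2.6, 2.6], [-0.5, 2.12], [-1.47, 1.34], [0.16, 2.42], [-1.27, 4.41], [0.06, 2.06], [-2.6, 2.6]. Speed limits (rad/s): [2.22, 2.22, 2.79, 2.79, 3.14, 3.14, 3.14].

## Interface

Orientations are given as a unit quaternion [x, y, z, w].
In Python, from bench import readout, vision, r gives the robot as it stands.
- The arm moves only by the tool arm_command, never from a script. Its argument "targets" is a list that holds one entry, the list of rows, each a list of 6 numbers: the shift along the tool's x, y, z in m, then the turn, a rotation vector about the tool's x, y, z in degrees. A call has 1 to 12 rows; each row shifts and turns the commanded pose from where the row before left it, along the tool's axes as they then stand; what a row does not reach is not made up. A row lasts 1/12 s, in which the tool goes at most 41.7 mm and 7.16 degrees, less where a joint would pass 70% of its speed; a pose out of reach is approached as far as the arm can. A call is refused whole if a number of a shift passes 0.0417 or a number of a turn 7.16, either way. A call with a gripper value outside its range is refused whole. "hand" is the opening, from 0 (shut) to 1 (fully open), set as the call begins (left out, the last holds). The fingers move at their own pace and stop on an object; "grip_force" is the grip in N (left out, the last holds). Time passes only in rows, so rows that do not move let the fingers close. It gives the time, the measured TCP pose, the force and the opening at its end, in the units of the state.
- readout.read_state(): the state, without advancing time (a new reading comes with each control period).
- vision.camera(name): name is "scene" or "top"; returns a dict with "pixels" (400x640x3 uint8, blue, green, red), "fovy" (degrees; the focal length in pixels is half the picture's height over the tangent of half this angle, whatever the lens; pixels are square), "cx", "cy" (the principal point, pixels), "D" ([k1, k2, p1, p2, k3] as OpenCV has them; the pictures are not rectified), "R" (3x3) and "t" (3): a world point X has camera coordinates R X + t. Camera axes: x right, y down, z forward; pixel columns grow to the right and rows downward; lengths in m; the calibration is good to about 2 mm. A picture is of the moment at which its call begins. There is no depth.
- r.close_job(): hands the job in, once; it reports no verdict.
The state is a dict: "time": time; "joint_positions": joint angles; "joint_vel": joint speeds; "joint_torque": joint torques, N m; "ee_pos": TCP position; "eef_rot": TCP orientation; "ft_force": force on the tool from outside, world axes, zero at the start; "torque": the same for the moment, N m; "width": finger opening in m.
Only numpy, scipy, OpenCV 4.12 (cv2) and the standard library are available. Lean on these libraries where they do the work, as an engineer would, in place of code of your own. Each camera call takes 0.05 s, during which the arm holds its last target.

## Working session

There is one attempt and no reset: what is moved stays moved. The work goes in short steps, Python scripts to look and compute and a tool call to move; the robot and the scene stay as the last step left them, time stands still between calls to the robot, and variables do not carry over. Pictures are saved under pics/ and viewed, and the job is handed in when it is done.

Besides the shell and the picture viewer there is one more tool, called after "Emit:" by a JSON object that holds its "method" and its "body". arm_command: Moves the arm, as the interface text tells. Its arguments: {"type":"object","properties":{"targets":{"type":"array","items":{"type":"array","items":{"type":"array","items":{"type":"number"}}}},"hand":{"type":"number"},"grip_force":{"type":"number"}},"required":["targets"]}

```bash
mkdir -p pics; ls; cat > h.py <<'E'
import numpy as np, cv2
from bench import readout, vision, r
def cam(n, f=None):
    c=vision.camera(n)
    if f: cv2.imwrite('pics/'+f,c['pixels'])
    return c
def K(c):
    f=200/np.tan(np.radians(c['fovy'])/2)
    return np.array([[f,0,c['cx']],[0,f,c['cy']],[0,0,1.]])
def ray(c,uv):
    p=cv2.undistortPoints(np.array([[uv]],float),K(c),np.array(c['D'],float))[0,0]
    R=np.array(c['R']);t=np.array(c['t'])
    return -R.T@t, R.T@np.array([p[0],p[1],1.])
def onz(c,uv,z):
    o,d=ray(c,uv); return o+d*(z-o[2])/d[2]
def tri(c1,u1,c2,u2):
    o1,d1=ray(c1,u1);o2,d2=ray(c2,u2)
    s=np.linalg.lstsq(np.c_[d1,-d2],o2-o1,rcond=None)[0]
    a=o1+s[0]*d1;b=o2+s[1]*d2
    return (a+b)/2,np.linalg.norm(a-b)
def proj(c,X):
    rv=cv2.Rodrigues(np.array(c['R'],float))[0]
    return cv2.projectPoints(np.array(X,float).reshape(-1,1,3),rv,np.array(c['t'],float),K(c),np.array(c['D'],float))[0][:,0]
E
python3 - <<'E'
from h import *
import pickle
np.set_printoptions(precision=4,suppress=True)
a=cam('scene','s0.png');b=cam('top','t0.png')
pickle.dump((a,b),open('c0.pkl','wb'))
for c in(a,b): print(c['fovy'],c['cx'],c['cy'],c['D'],-np.array(c['R']).T@np.array(c['t']))
print(readout.read_state())
E
```

```text
pics
48.3107118361259 323.5142014778623 192.13477717698504 [-0.0732  0.      0.      0.      0.    ] [ 1.2117 -0.3436  0.8679]
51.43130705816964 317.0507403352379 187.65779565137683 [-0.0662  0.      0.      0.      0.    ] [0.3111 0.0126 0.9714]
{'time': 0.1, 'joint_positions': array([ 1.0904,  0.3328, -0.0647,  1.4608,  0.0216,  1.3499, -0.0885]), 'joint_vel': array([-0.0008, -0.003 ,  0.0002, -0.0034, -0.0015, -0.0003, -0.0013]), 'joint_torque': array([  0.0014, -62.4542,   0.0246, -39.0721,  -0.0614,   0.0365,
         0.0001]), 'ee_pos': array([ 0.2761, -0.5603,  0.2219]), 'eef_rot': array([-0.6002,  0.3739, -0.3731,  0.6006]), 'ft_force': array([-1.1474, -0.4498,  0.049 ]), 'torque': array([-0.0193, -0.034 ,  0.0427]), 'width': 0.08659433721830756}
```

View pics/s0.png

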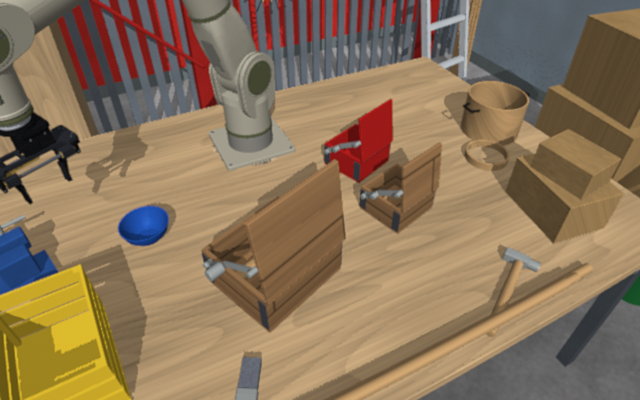

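View pics/t0.png

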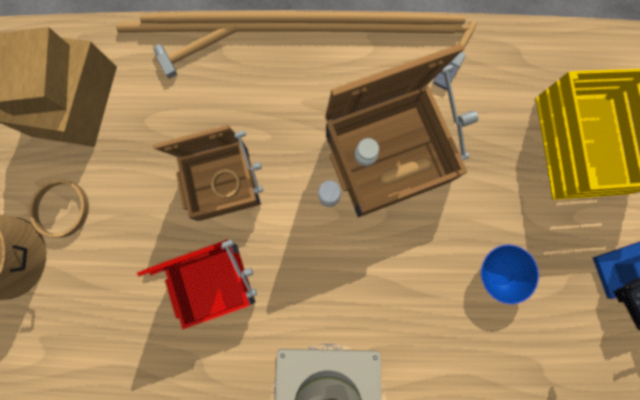

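The scene view shows the larger box at about (275,250), with its stay's grey knee at about (215,270). The smaller box is at (400,190) and the red look-alike at (360,145). In the top view the larger box is at about (395,140) and its knee barrel at (467,119). Next I'll enlarge both to measure.

```bash
python3 - <<'E'
import pickle,cv2
a,b=pickle.load(open('c0.pkl','rb'))
cv2.imwrite('pics/s0z.png',cv2.resize(a['pixels'][150:340,180:370],None,fx=3,fy=3,interpolation=cv2.INTER_CUBIC))
cv2.imwrite('pics/t0z.png',cv2.resize(b['pixels'][35:225,310:500],None,fx=3,fy=3,interpolation=cv2.INTER_CUBIC))
E
```

```text
(no output)
```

View pics/s0z.png

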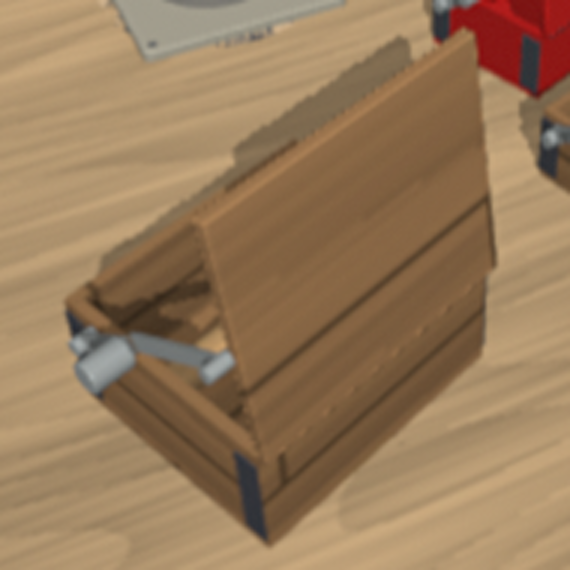

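View pics/t0z.png

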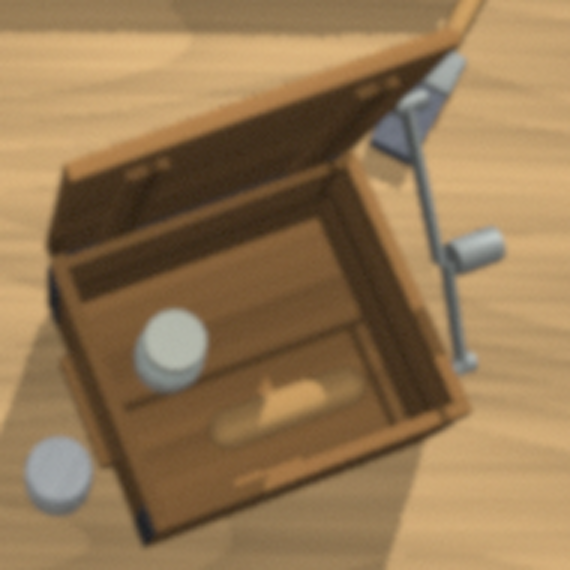

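```bash
python3 - <<'E'
from h import *
import pickle
np.set_printoptions(precision=4,suppress=True)
a,b=pickle.load(open('c0.pkl','rb'))
T=lambda p:(310+p[0]/3-.33,35+p[1]/3-.33)
S=lambda p:(180+p[0]/3-.33,150+p[1]/3-.33)
P={n:onz(b,T(p),.115) for n,p in dict(FR=(468,406),FL=(146,534),BL=(55,262),BR=(350,160)).items()}
for n,p in P.items(): print(n,p)
print('front len',np.linalg.norm(P['FR']-P['FL']),'left len',np.linalg.norm(P['BL']-P['FL']))
k,e=tri(b,T((475,251)),a,S((105,366)));print('knee',k,e)
ctr=(P['FR']+P['BL'])/2
y=P['FL']-P['FR'];x=P['BL']-P['FL']
print(np.degrees(np.arctan2(y[1],y[0]))-90,np.degrees(np.arctan2(x[1],x[0])),ctr)
yaw=np.arctan2(x[1]-y[0],x[0]+y[1]);print(np.degrees(yaw))
print('lid top R',tri(b,T((462,38)),a,S((205,220))),'lid top L',tri(b,T((68,172)),a,S((472,35))))
c,s=np.cos(yaw),np.sin(yaw);R=np.array([[c,-s,0],[s,c,0],[0,0,1]])
o=ctr.copy();o[2]=0
print('knee pred',o+R@[-.005,-.153,.152])
import itertools
for im,cc,n in((b,b,'t'),(a,a,'s')):
    I=im['pixels'].copy()
    pts=[[sx*.105,sy*.12,z] for sx in(-1,1) for sy in(-1,1) for z in(0,.115)]+[[-.005,-.153,.152],[-.005,-.136,.152],[-.005,-.17,.152],[.105-.21*np.cos(np.radians(82)),-.12,.115+.21*np.sin(np.radians(82))],[.105-.21*np.cos(np.radians(82)),.12,.115+.21*np.sin(np.radians(82))]]
    I=cv2.resize(I,None,fx=3,fy=3)
    for q in proj(cc,[o+R@np.array(p) for p in pts]): cv2.circle(I,tuple(int(v*3+1) for v in q),3,(0,255,0),-1)
    cv2.imwrite(f'pics/{n}chk.png',I[105:675,930:1500] if n=='t' else I[450:1020,540:1110])
E
```

```text
FR [ 0.506  -0.2828  0.115 ]
FL [ 0.412  -0.0555  0.115 ]
BL [0.6076 0.01   0.115 ]
BR [ 0.6893 -0.205   0.115 ]
front len 0.24593770858253527 left len 0.20625101004434557
knee [ 0.6074 -0.2804  0.1523] 0.000473939260393273
22.478750813983325 18.51679000850018 [ 0.5568 -0.1364  0.115 ]
20.671701491827346
lid top R (array([ 0.6737, -0.2161,  0.3236]), np.float64(0.0057117930703302995)) lid top L (array([0.5887, 0.005 , 0.3221]), np.float64(0.0018784131279595587))
knee pred [ 0.6061 -0.2813  0.152 ]
```

View pics/tchk.png

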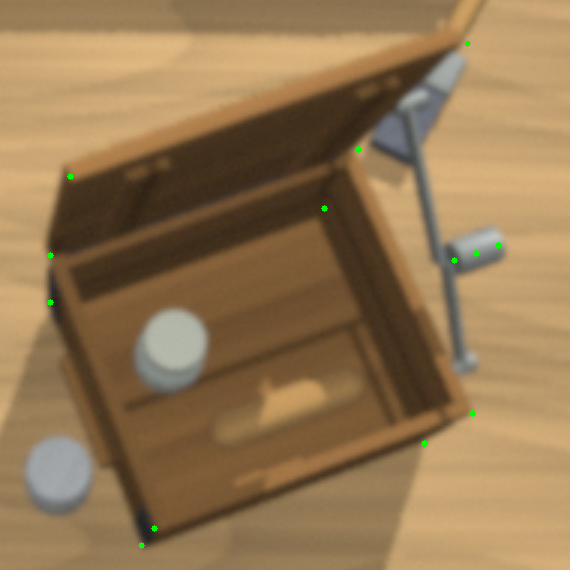

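View pics/schk.png

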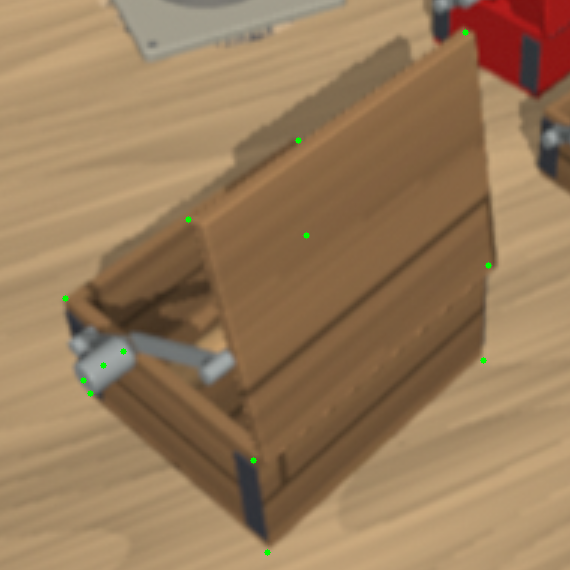

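```bash
cat >> h.py <<'E'
from scipy.spatial.transform import Rotation as Ro
yaw=np.radians(20.6);O=np.array([.556,-.137,0])
C=Ro.from_euler('z',yaw).as_matrix()
def plan(chestpt=None,world=None,q=None,p=None,final=None):
    """shift in tool axes (current orientation) to reach a chest-frame point"""
    s=readout.read_state();R0=Ro.from_quat(s['eef_rot']).as_matrix();p0=s['ee_pos']
    W=O+C@np.array(chestpt) if world is None else np.array(world)
    return np.round((R0.T@(W-p0))*1000,1)
E
python3 - <<'E'
from h import *
import pickle
np.set_printoptions(precision=4,suppress=True)
a,b=pickle.load(open('c0.pkl','rb'))
s=readout.read_state();R0=Ro.from_quat(s['eef_rot']).as_matrix();print(R0)
# target: tool y=down; tool x=+-chest y
for sg in(1,-1):
    x=sg*C[:,1];y=np.array([0,0,-1.]);Rt=np.c_[x,y,np.cross(x,y)]
    print(sg,Ro.from_matrix(R0.T@Rt).as_rotvec(degrees=True),Ro.from_matrix(Rt).as_quat())
for z in(0,.1,.2): print('crate edge',z,onz(b,(537,95),z),onz(b,(553,198),z))
print('chest->tool start frame: knee hi',plan([-.005,-.158,.36]), O+C@[-.005,-.158,.36])
# knee with small box
E
```

```text
[[ 0.442  -0.0006  0.897 ]
 [-0.897   0.0011  0.442 ]
 [-0.0013 -1.     -0.0001]]
1 [  -0.111  -174.3694   -0.0116] [ 0.4025  0.5813 -0.5813 -0.4025]
-1 [ 0.0076  5.6306 -0.0729] [ 0.5813 -0.4025  0.4025 -0.5813]
crate edge 0 [ 0.7282 -0.5141  0.    ] [ 0.4672 -0.532   0.    ]
crate edge 0.1 [ 0.6853 -0.4598  0.1   ] [ 0.4511 -0.4759  0.1   ]
crate edge 0.2 [ 0.6424 -0.4056  0.2   ] [ 0.4351 -0.4199  0.2   ]
chest->tool start frame: knee hi [ -99.4 -138.1  417.7] [ 0.6069 -0.2867  0.36  ]
```

Emit:
{"method": "arm_command", "body": {"targets": [[[0,-0.035,0,0,1.4,0],[0,-0.035,0,0,1.4,0],[0,-0.035,0,0,1.4,0],[0,-0.035,0,0,1.4,0],[0,0,0,0,0,0]]], "hand": 0}}

```text
time: 0.52
ee_pos: [0.277, -0.5619, 0.37]
eef_rot: [0.583, -0.4, 0.406, -0.58]
ft_force: [-0.2, 0.3, 1.2]
width: 0.0616
```

```bash
python3 - <<'E'
from h import *
print(plan([-.005,-.158,.36]))
x=-C[:,1];y=np.array([0,0,-1.]);Rt=np.c_[x,y,np.cross(x,y)]
print(Ro.from_matrix(Ro.from_quat(readout.read_state()['eef_rot']).as_matrix().T@Rt).as_rotvec(degrees=True))
E
```

```text
[-142.1    9.4  405.5]
[-0.09421497 -0.0640183   0.544859  ]
```

Emit:
{"method": "arm_command", "body": {"targets": [[[-0.0118,0.0008,0.0338,0,0,0],[-0.0118,0.0008,0.0338,0,0,0],[-0.0118,0.0008,0.0338,0,0,0],[-0.0118,0.0008,0.0338,0,0,0],[-0.0118,0.0008,0.0338,0,0,0],[-0.0118,0.0008,0.0338,0,0,0],[-0.0118,0.0008,0.0338,0,0,0],[-0.0118,0.0008,0.0338,0,0,0],[-0.0118,0.0008,0.0338,0,0,0],[-0.0118,0.0008,0.0338,0,0,0],[-0.0118,0.0008,0.0338,0,0,0],[-0.0118,0.0008,0.0338,0,0,0]]]}}

```text
time: 1.52
ee_pos: [0.6069, -0.284, 0.3525]
eef_rot: [0.581, -0.403, 0.402, -0.581]
ft_force: [0.0, -0.3, -0.4]
width: 0.0004
```

Emit:
{"method": "arm_command", "body": {"targets": [[[0,0,0,0,0,0],[0,0,0,0,0,0],[0,0,0,0,0,0]]]}}

```text
time: 1.77
ee_pos: [0.6057, -0.2856, 0.3524]
eef_rot: [0.582, -0.403, 0.402, -0.581]
ft_force: [-1.2, -0.3, 0.2]
width: 0.0005
```

```bash
python3 - <<'E'
from h import *
print(plan([-.005,-.158,.19]))
a=cam('scene','s1.png');b=cam('top','t1.png')
cv2.imwrite('pics/st1.png',np.vstack([a['pixels'][100:400,100:500],b['pixels'][0:260,240:640]]))
print(readout.read_state()['ft_force'],readout.read_state()['width'])
E
```

```text
[  1.4 162.4   0.9]
[ 0.29614795  0.28630327 -0.52183258] 0.0004917277901774477
```

View pics/st1.png

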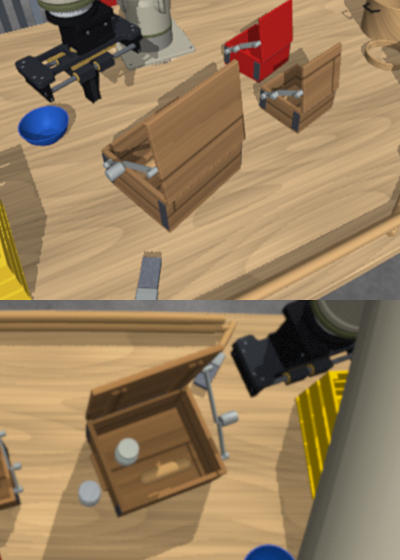

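```bash
python3 - <<'E'
from h import *
import pickle
a,b=pickle.load(open('c0.pkl','rb'))
p=readout.read_state()['ee_pos']
print(proj(a,p)-[100,100],proj(b,p)-[240,-300])
E
```

```text
[[92.47169369 98.61027214]] [[273.5854182  377.79248019]]
```

The scene view puts the closed fingertips at about (195,198), which matches the projected TCP at (192.5,198.6). The path down to the knee is clear, so I'm descending.

Emit:
{"method": "arm_command", "body": {"targets": [[[0,0.03,0,0,0,0],[0,0.03,0,0,0,0],[0,0.03,0,0,0,0],[0,0.03,0,0,0,0],[0,0.025,0,0,0,0],[0,0.012,0,0,0,0],[0,0,0,0,0,0],[0,0,0,0,0,0]]]}}

```text
time: 2.53
ee_pos: [0.6057, -0.286, 0.1969]
eef_rot: [0.581, -0.403, 0.403, -0.581]
ft_force: [-0.2, 0.7, 0.9]
width: 0.0004
```

```bash
python3 - <<'E'
from h import *
print(plan([-.005,-.158,.165]))
a=cam('scene');b=cam('top')
cv2.imwrite('pics/st2.png',np.hstack([cv2.resize(a['pixels'][180:330,150:280],None,fx=3,fy=3),cv2.resize(b['pixels'][40:190,400:530],None,fx=3,fy=3)]))
print(readout.read_state()['ft_force'])
E
```

```text
[ 1.  31.9  0.9]
[-0.03015868 -0.5686508   0.38943989]
```

View pics/st2.png

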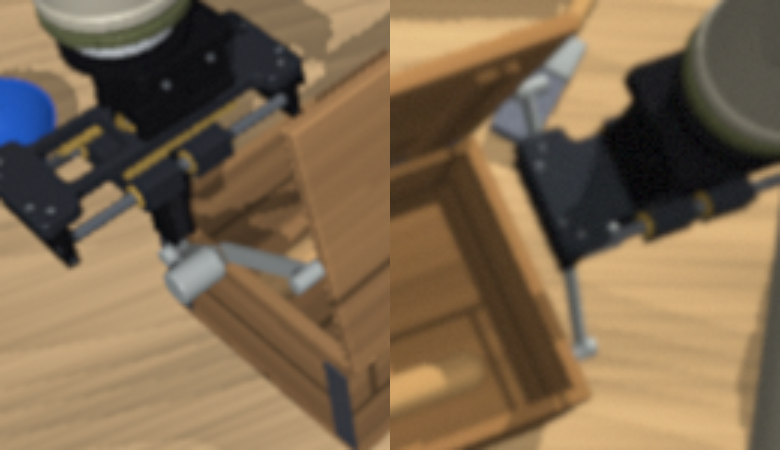

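```bash
python3 - <<'E'
from h import *
import pickle
a,b=pickle.load(open('c0.pkl','rb'))
p=readout.read_state()['ee_pos']
print((proj(a,p)-[150,180])*3, (proj(a,O+C@np.array([[-.005,-.153,.165]]).T.ravel())-[150,180])*3)
E
```

```text
[[174.70559429 232.79897578]] [[188.15043536 261.58568519]]
```

The left panel shows the fingertips straight above the barrel at about (175,240), agreeing with the projection, so I'm pressing now.

Emit:
{"method": "arm_command", "body": {"targets": [[[0,0.014,0,0,0,0],[0,0.014,0,0,0,0],[0,0.004,0,0,0,0],[0,0.003,0.0015,0,0,0],[0,0.003,0.0015,0,0,0],[0,0.003,0.0015,0,0,0],[0,0.003,0.0015,0,0,0],[0,0,0,0,0,0]]]}}

```text
time: 3.3
ee_pos: [0.6142, -0.2823, 0.1542]
eef_rot: [-0.581, 0.4, -0.404, 0.583]
ft_force: [3.6, 1.1, 3.7]
width: 0.0005
```

Emit:
{"method": "arm_command", "body": {"targets": [[[0,0.003,0.0015,0,0,0],[0,0.003,0.0015,0,0,0],[0,0.003,0.0015,0,0,0],[0,0.003,0.0015,0,0,0],[0,0,0,0,0,0],[0,0,0,0,0,0]]]}}

```text
time: 3.8
ee_pos: [0.6199, -0.2802, 0.1426]
eef_rot: [-0.581, 0.4, -0.404, 0.583]
ft_force: [4.3, 2.6, 5.3]
width: 0.0008
```

```bash
python3 - <<'E'
from h import *
print(plan([-.005,-.158,.165]))
a=cam('scene');b=cam('top')
cv2.imwrite('pics/st3.png',np.hstack([cv2.resize(a['pixels'][180:330,150:280],None,fx=3,fy=3),cv2.resize(b['pixels'][40:190,400:530],None,fx=3,fy=3)]))
E
```

```text
[  1.6 -22.5 -14.3]
```

View pics/st3.png

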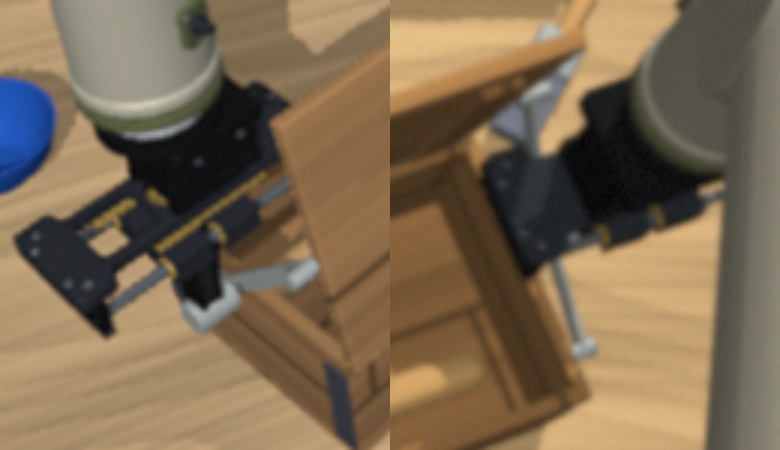

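Emit:
{"method": "arm_command", "body": {"targets": [[[0,0.003,0.001,0,0,0],[0,0.003,0.001,0,0,0],[0,0.003,0.001,0,0,0],[0,0.003,0.001,0,0,0],[0,0,0,0,0,0],[0,0,0,0,0,0]]]}}

```text
time: 4.4
ee_pos: [0.6238, -0.2786, 0.1308]
eef_rot: [-0.581, 0.4, -0.404, 0.583]
ft_force: [4.3, 3.2, 6.6]
width: 0.0003
```

```bash
python3 - <<'E'
from h import *
print(plan([-.005,-.158,.165]),readout.read_state()['ft_force'])
a=cam('scene')
I=cv2.resize(a['pixels'][180:330,150:280],None,fx=4,fy=4)
for d,c in((0,(0,0,255)),(15,(0,255,255)),(35,(0,255,0))):
  for y in(-.136,-.17):
    q=(proj(a,O+C@np.array([-.005+d*.0005,y,.152-d*.001]))[0]-[150,180])*4
    cv2.circle(I,tuple(int(v) for v in q),3,c,-1)
cv2.imwrite('pics/st4.png',I)
E
```

```text
[  1.6 -34.3 -18.5] [4.27822844 3.17171174 6.58038077]
```

View pics/st4.png

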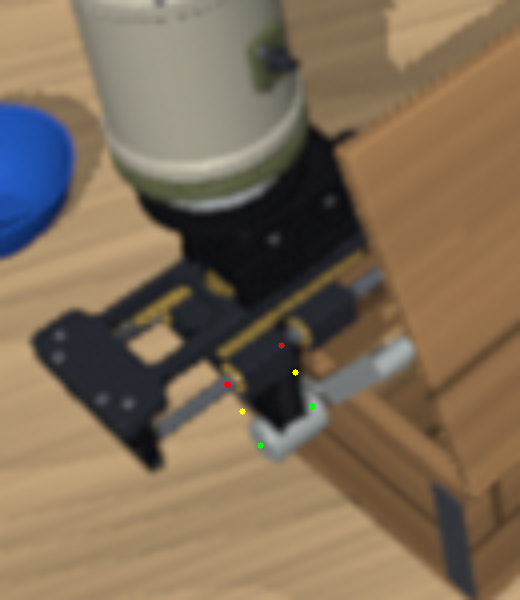

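The barrel now lies at the green marks, 35 mm below its locked height, so the stay is broken. I'm lifting off and going over the lid to its outer side.

Emit:
{"method": "arm_command", "body": {"targets": [[[0,-0.02,-0.001,0,0,0],[0,-0.038,-0.002,0,0,0],[0,-0.038,0,0,0,0],[0,-0.038,0,0,0,0],[0,-0.038,0,0,0,0],[0,-0.038,0,0,0,0],[0,-0.03,0,0,0,0],[0,0,0,0,0,0],[0,0,0,0,0,0]]]}}

```text
time: 5.2
ee_pos: [0.6187, -0.2809, 0.3709]
eef_rot: [-0.581, 0.401, -0.404, 0.582]
ft_force: [-0.0, -0.0, -1.9]
width: 0.0003
```

```bash
python3 - <<'E'
from h import *
print(plan([.18,-.01,.37]),readout.read_state()['ft_force'])
a=cam('scene');b=cam('top')
cv2.imwrite('pics/st5.png',np.vstack([a['pixels'][100:400,100:500],b['pixels'][0:260,240:640]]))
E
```

```text
[-146.7    1.   172. ] [-0.02770141 -0.01051152 -1.85344018]
```

View pics/st5.png

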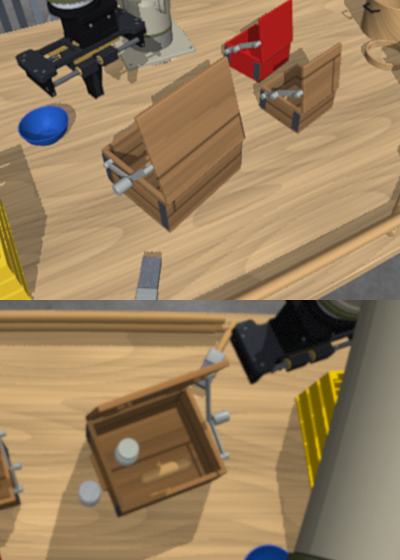

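The knee stays folded at (222,285) in the scene view, and the lid has dropped only a few degrees. I'm moving behind the lid.

Emit:
{"method": "arm_command", "body": {"targets": [[[0,0,0.034,0,0,0],[-0.02,0,0.034,0,0,0],[-0.025,0,0.034,0,0,0],[-0.025,0,0.034,0,0,0],[-0.025,0,0.034,0,0,0],[-0.025,0,0,0,0,0],[-0.025,0.02,0,0,0,0],[0,0.03,0,0,0,0],[0,0.03,0,0,0,0],[0,0.01,0,0,0,0],[0,0,0,0,0,0],[0,0,0,0,0,0]]]}}

```text
time: 6.3
ee_pos: [0.7251, -0.0869, 0.2781]
eef_rot: [0.582, -0.403, 0.402, -0.581]
ft_force: [0.6, 0.2, 1.4]
width: 0.0005
```

```bash
python3 - <<'E'
from h import *
print(plan([.105,0,.115]),readout.read_state()['ft_force'])
a=cam('scene');b=cam('top')
cv2.imwrite('pics/st6.png',np.vstack([a['pixels'][100:400,100:500],b['pixels'][0:260,240:640]]))
E
```

```text
[-12.6 163.1 -70.7] [0.56818047 0.15172385 1.37759959]
```

View pics/st6.png

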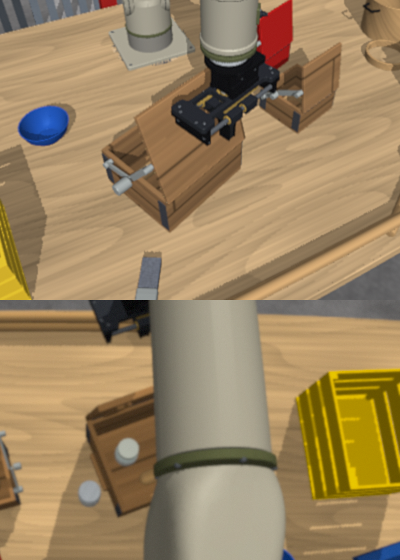

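Emit:
{"method": "arm_command", "body": {"targets": [[[0,0,-0.02,0,0,0],[0,0,-0.02,0,0,0],[0,-0.001,-0.015,0,0,0],[0,-0.001,-0.01,0,0,0],[0,-0.001,-0.01,0,0,0],[0,0,-0.01,0,0,0],[0,0,-0.01,0,0,0],[0,0,-0.01,0,0,0],[0,0,0,0,0,0]]]}}

```text
time: 7.15
ee_pos: [0.6272, -0.124, 0.2836]
eef_rot: [-0.581, 0.401, -0.404, 0.582]
ft_force: [0.3, 1.4, -0.0]
width: 0.0005
```

```bash
python3 - <<'E'
from h import *
print(plan([.105,0,.115]),readout.read_state()['ft_force'])
a=cam('scene');b=cam('top')
cv2.imwrite('pics/st7.png',np.vstack([a['pixels'][100:400,100:500],b['pixels'][0:260,240:640]]))
E
```

```text
[-13.2 168.6  33.2] [ 0.25983421  1.43398481 -0.02990176]
```

View pics/st7.png

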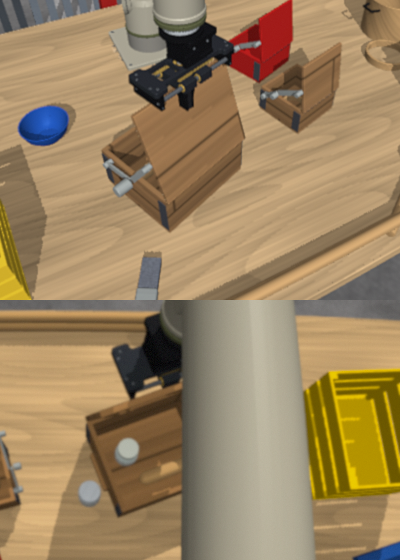

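The tip is 33 mm in front of the hinge and 169 mm above it, just short of the outer face with no force yet. I'm following the lid's arc.

Emit:
{"method": "arm_command", "body": {"targets": [[[0,0.004,-0.017,0,0,0],[0,0.003,-0.009,0,0,0],[0,0.004,-0.009,0,0,0],[0,0.0075,-0.013,0,0,0],[0,0.0085,-0.013,0,0,0],[0,0,0,0,0,0]]]}}

```text
time: 7.75
ee_pos: [0.5691, -0.1458, 0.2537]
eef_rot: [0.581, -0.403, 0.403, -0.581]
ft_force: [0.1, -0.3, 1.0]
width: 0.0003
```

```bash
python3 - <<'E'
from h import *
print(plan([.105,0,.115]),readout.read_state()['ft_force'])
a=cam('scene');b=cam('top')
cv2.imwrite('pics/st8.png',np.vstack([a['pixels'][100:400,100:500],b['pixels'][0:260,240:640]]))
E
```

```text
[-13.  138.6  95.9] [ 0.10940013 -0.29328782  0.96837063]
```

View pics/st8.png

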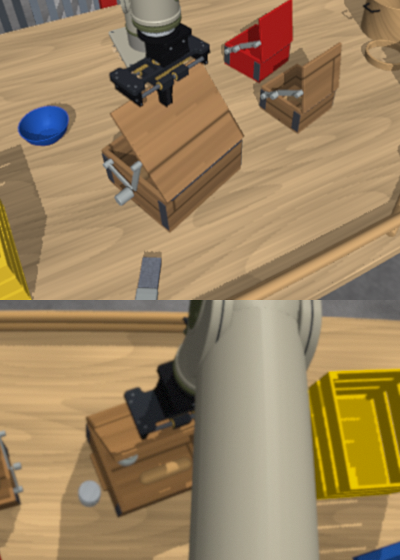

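The lid has followed to about 50° and the knee hangs further down at (225,290). I'm continuing the arc.

Emit:
{"method": "arm_command", "body": {"targets": [[[0,0.0085,-0.0105,0,0,0],[0,0.0085,-0.0105,0,0,0],[0,0.012,-0.0095,0,0,0],[0,0.012,-0.0095,0,0,0],[0,0.0135,-0.0075,0,0,0],[0,0.0135,-0.0075,0,0,0],[0,0,0,0,0,0]]]}}

```text
time: 8.43
ee_pos: [0.5175, -0.1645, 0.1844]
eef_rot: [0.582, -0.403, 0.402, -0.581]
ft_force: [-0.2, 0.6, 0.2]
width: 0.0005
```

Emit:
{"method": "arm_command", "body": {"targets": [[[0,0.0145,-0.005,0,0,0],[0,0.0145,-0.005,0,0,0],[0,0.01,-0.002,0,0,0],[0,0.008,-0.001,0,0,0],[0,0.006,0,0,0,0],[0,0,0,0,0,0]]]}}

```text
time: 8.93
ee_pos: [0.5061, -0.1685, 0.1321]
eef_rot: [0.582, -0.403, 0.402, -0.581]
ft_force: [0.1, 0.3, 0.3]
width: 0.0004
```

```bash
python3 - <<'E'
from h import *
print(plan([.105,0,.115]),readout.read_state()['ft_force'])
a=cam('scene');b=cam('top')
cv2.imwrite('pics/st9.png',np.vstack([a['pixels'][100:400,100:500],b['pixels'][0:260,240:640]]))
E
```

```text
[-11.8  16.9 162.8] [0.05358496 0.302031   0.34224581]
```

View pics/st9.png

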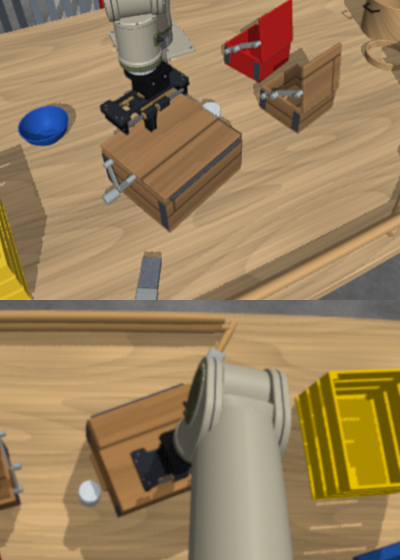

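The lid is nearly flat, with the tip 5 mm above where the flat lid's top should be. I'm pressing it gently home.

Emit:
{"method": "arm_command", "body": {"targets": [[[0,0.002,0,0,0,0],[0,0.002,0,0,0,0],[0,0.001,0,0,0,0],[0,0.001,0,0,0,0],[0,0,0,0,0,0],[0,0,0,0,0,0]]]}}

```text
time: 9.53
ee_pos: [0.5066, -0.1688, 0.1274]
eef_rot: [-0.581, 0.402, -0.403, 0.582]
ft_force: [-0.9, 0.6, 5.3]
width: 0.0004
```

Emit:
{"method": "arm_command", "body": {"targets": [[[0,0.001,0,0,0,0],[0,0.001,0,0,0,0],[0,0.001,0,0,0,0],[0,0,0,0,0,0],[0,0,0,0,0,0],[0,0,0,0,0,0]]]}}

```text
time: 10.03
ee_pos: [0.5067, -0.1688, 0.1272]
eef_rot: [-0.581, 0.402, -0.403, 0.581]
ft_force: [-13.5, 4.4, 31.5]
width: 0.0004
```

The tip stopped at z = 0.127 with the force climbing to about 32 N, so the lid is seated on the rim. I'm backing off straight up.

Emit:
{"method": "arm_command", "body": {"targets": [[[0,-0.004,0,0,0,0],[0,-0.02,0,0,0,0],[0,-0.04,0,0,0,0],[0,-0.04,0,0,0,0],[0,-0.04,0,0,0,0],[0,-0.03,0,0,0,0],[0,0,0,0,0,0],[0,0,0,0,0,0],[0,0,0,0,0,0]]]}}

```text
time: 10.78
ee_pos: [0.5059, -0.1688, 0.297]
eef_rot: [0.582, -0.403, 0.402, -0.581]
ft_force: [0.2, -0.3, -0.0]
width: 0.0006
```

```bash
python3 - <<'E'
from h import *
print(readout.read_state()['ee_pos'],readout.read_state()['ft_force'])
a=cam('scene');b=cam('top')
for q,n in (([-.105,-.12,.127],'FR'),([.105,-.12,.127],'BR'),([-.105,.12,.127],'FL'),([.105,.12,.127],'BL')):
    for c,o in((a,(100,100)),(b,(240,0))):
        u=proj(c,O+C@np.array(q))[0];cv2.circle(c['pixels'],tuple(int(round(v)) for v in u),1,(0,255,0),-1)
cv2.imwrite('pics/st10.png',np.hstack([cv2.resize(a['pixels'][140:360,180:420],None,fx=2,fy=2)[:440],cv2.resize(b['pixels'][60:280,310:470],None,fx=2,fy=2)]))
E
```

```text
[ 0.5058653  -0.1688349   0.29704746] [ 0.16930907 -0.3425216  -0.03061202]
```

View pics/st10.png

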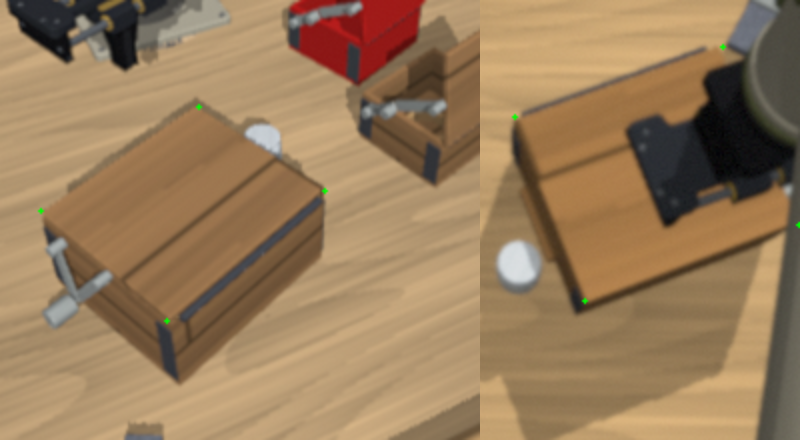

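The corners of the shut lid fall on the projected green marks for a flat lid at z = 0.127, and the smaller lid is still open. The gripper is clear, so I'm handing in.

```bash
python3 -c "
from bench import r
print(r.close_job())"
```

```text
the job is handed in; nothing more can be done
None
```

The larger box's lid is shut and the smaller box's lid still stands open. I handed the job in at about 11 s, well inside the 51 s limit; no verdict was given.

- **Stay:** I pressed the knee down with the closed fingertips. The camera put it about 35 mm below its locked height while the lid was still well open.
- **Lid:** I went over to the lid's outer side, followed its arc down and pressed it onto the rim. The tip stopped at z = 0.127 m, the height of a flat lid's top. The wrist force rose to about 34 N at that moment, under the 40 N limit.
- **Last checks:** After I backed off, the visible lid corners fell within a few millimetres of where a flat lid should be. The smaller box looked untouched. The gripper was 170 mm above the lid with about 0 N on it.

No check failed or disagreed. I judged both lid angles from the pictures, as I had no joint reading of them.

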